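Take the cartridge out of the water filter for inspection

TASK

Put the blade of the spreading knife into the notch under the front edge of the water filter's cover, lever the cover up with it (not with the gripper), swing the cover open to upright or beyond, and lay the knife down on the worktop. Then draw the cartridge straight up out of its well by the fin, and only when it is fully out tip it over by about 45 degrees, to any side, so that the sieve at its lower end can be looked at. Finish still holding it like that, motionless, in the air with its middle at least 20 cm above the worktop and clear of everything else; leave the other things where they stand.

Things in the scene. Friction and masses are not known exactly. Their poses are not given: they have to be found in the camera images.
- filter_unit: White plastic water filter housing fixed to the worktop, 120 mm deep (x), 130 mm wide (y), 106 mm high to its rim, walls 5 mm, open on top under the cover. Origin under its centre on the worktop, +x to its back (hinge), front (-x) to the robot, turned up to 0.3 rad. Inside, 40 mm below the rim, is a deck with one round well, 43 mm wide, 60 mm deep, at x = -12 mm, y = 0.
- unit_notch (a point): Middle of the notch in the top edge of the housing's front wall, at the wall's outer face (x = -60 mm, y = 0, z = 99 mm of the housing; axes as the housing's). The notch is 56 mm wide (y) and 14 mm high, from 7 mm below this point up to the shut cover's underside 7 mm above it. A blade goes in level along +x; the cartridge's fin begins 31 mm inside, the fin's top is 1 mm below this point.
- cover (a joint): Hinge of the cover, rad: 0 shut, grows as it opens upward, 1.57 upright, stop at 1.9. Stiff: about 0.12 N m of friction (plus 0.07 N m of weight when level), so it stays at whatever angle it is left.
- unit_hinge (a point): Middle of the cover's hinge axis, on the housing at its back rim (x = +60 mm, y = 0, z = 106 mm of the housing); axes as the housing's; the hinge axis is y.
- cover_edge (a point): Middle of the cover's front edge, at its underside, 126 mm from the hinge axis. The cover is a flat white plate 130 mm wide, 8 mm thick, its underside in the plane through the hinge axis; shut, it juts 6 mm out over the front wall. Moves with the cover: x points to the hinge, z out of the upper face.
- cartridge_center (a point): Middle (half-way up) of the loose filter cartridge, 0.06 to 0.12 kg, 92 mm long: white ribbed round body 40 mm wide, 60 mm long (lower end 46 mm below this point); on top a grip fin, 34 mm along x, 14 mm thick along y, 14 to 46 mm above this point. z runs to the fin. It stands in the well with its body's top level with the deck, axes as the housing's within 0.06 rad. Grip the fin along y.
- cartridge: The same cartridge; origin at the centre of its lower end, axes as above.
- knife_grip (a point): Grip point of the loose spreading knife, 0.1 kg, lying flat: wooden handle 95 mm long, 16 mm wide, 20 mm high; steel blade 20 mm wide, 3 mm thick, round tip. The point is half-way up the handle, 10 mm above the worktop, 20 mm behind the handle's front end. x points along the blade (handle from x = -75 to +20 mm), z up; the blade is level with this point, its tip at x = +120 mm.
- knife: The same knife; origin under the handle's front end.
- fork: Bystander: steel table fork, 193 x 26 x 15 mm, loose, lying on the other side of the housing from the knife (knife and fork may have changed places); origin under its centre.
- tin: Bystander: food tin, 57 mm wide, 72 mm high, loose, left of the housing; origin under its centre.
- espresso_cup: Bystander: white espresso cup, 62 mm wide (90 mm with handle), 55 mm high, loose, right of the housing; origin under its centre.
- salt_shaker: Bystander: salt shaker, 44 mm wide, 90 mm high, loose, back left behind the tin; origin under its centre.
- honey_jar: Bystander: glass jar, 64 mm wide, 96 mm high, loose, at the back right behind the housing; origin under its centre.
Not all that is in view belongs to the job. What is shaped like the knife but green is not meant.

How it is judged:
By the outcome, as a careful person would: the job done as asked, in the order asked, and still so for the second after the job is handed in, while the arm keeps its last pose, push and grip.
It also fails if it takes over 67 s, if anything falls off the work surface, if the arm or the gripper's body presses on something with over 40 N, if the wrist force passes 120 N, or if a joint passes its speed limit or range.

ROBOT

A 7-joint arm with a two-finger parallel gripper is mounted at the origin on a cart in front of the work surface, level with it; the furniture and walls round the work are solid. World frame = base frame: x ahead of the robot, y to its left, z up, the work surface at z = 0. Lengths are in m, angles in rad, forces in N, time in s.
With the tool pointing down it reaches from about 0.425 to 0.925 m from the base axis. Payload 6.8 kg.
Tool frame: the origin (TCP) lies on the centre line of the jaws, within the pads' length; the fingertips stand 14 mm ahead of it and the grasp point (between the pads) lies 5 mm behind it (r.tips_ahead is the distance from the TCP to the fingertips, in m); z points along the fingers, y is the line along which they close (so a half turn about z gives the same grasp; the last joint's range is limited). The gripper opens to 85 mm and grips with 20 to 120 N. Pads are 22 mm wide; open, the fingers measure 114 mm over their backs; the gripper's body (76 mm by 85 mm) begins 54 mm behind the grasp point. The pads swing forward as they close: fully open they stand 13 mm farther back than shut.
Start: joints at [1.242, 0.477, 0.022, 1.555, -0.011, 1.109, -0.083], TCP at [0.148, -0.659, 0.245] pointing down, gripper open.
Joint ranges: [-2.96, 2.96], [-0.34, 2.1], [-1.41, 1.46], [0.24, 2.44], [-1.37, 4.51], [0.17, 1.92], [-2.96, 2.96]. Speed limits (rad/s): [2.39, 2.39, 3.14, 3.14, 3.14, 3.14, 3.14].

INTERFACE

Orientations are given as a rotation vector (axis times angle).
In Python, from bench import r, eyes gives the robot as it stands.
- The arm moves only by the tool step_arm, never from a script. Its argument "rows" is a list of rows, each a list of 6 numbers: the shift along the world's x, y, z in units of 60 cm (1.0 is 60 cm), then the turn, a rotation vector about the world's x, y, z in units of pi rad (1.0 is pi rad). In form: [[x, y, z, rx, ry, rz], ...]. A call has 1 to 5 rows; each row is the pose to reach, as a shift and turn from the pose commanded when the call began, turning the shorter way round; what a row does not reach only later rows make up. A row lasts 1/12 s, in which the tool goes at most 41.7 mm and 7.16 degrees, less where a joint would pass 70% of its speed; a pose out of reach is approached as far as the arm can. A call with a number of a shift or a turn outside -1 to 1 is refused whole. A call with a gripper value outside its range is refused whole. "jaw" is the closure, from 0 (fully open) to 1 (shut), set as the call begins (left out, the last holds). The fingers move at their own pace and stop on an object; "squeeze" is the grip in N (left out, the last holds). Time passes only in rows, so rows that repeat a pose let the fingers close. It gives the time, the measured TCP pose, the force, the opening and the grip force at its end, in the units of the state.
- r.get_obs(): the state, without advancing time (a new reading comes with each control period).
- eyes.grab_frame(name): name is "scene" or "top" or "wrist"; returns the picture (480x640x3 uint8, red, green, blue); there is no depth.
- eyes.camera_info(name): a dict with "mtx" (3x3 intrinsics, pixels), "extrinsics" (4x4, takes a point from camera to world coordinates); the wrist camera has in their place "tool_from_camera" (4x4, takes a point from camera to tool coordinates, whose origin is the TCP and whose axes are the flange's). Camera axes: x right, y down, z forward; pixel columns grow to the right and rows downward; lengths in m; the calibration is good to about 2 mm. A picture is of the moment at which its call begins: read the wrist's pose just before it. camera_info takes no time and is no camera call.
- r.hand_in(): hands the job in; it is judged then, once.
The state is a dict: "clock": time; "joints": joint angles; "qvel": joint speeds; "tau": joint torques, N m; "tcp_pos": TCP position; "orientation": TCP orientation; "contact_force": force on the tool from outside, world axes, zero at the start; "moment": the same for the moment, N m; "grip_width": finger opening in m; "gripper_force": force on a finger pad.
Only numpy, scipy, OpenCV 4.12 (cv2) and the standard library are available. Lean on these libraries where they do the work, as an engineer would, in place of code of your own. Each camera call takes 0.05 s, during which the arm holds its last target. There are 200 camera calls.

## Working session

There is one attempt and no reset: what is moved stays moved. The work goes in short steps, Python scripts to look and compute and a tool call to move; the robot and the scene stay as the last step left them, time stands still between calls to the robot, and variables do not carry over. Pictures are saved under pics/ and viewed, at most 10 in all, crops included, and the job is handed in when it is done.

Besides the shell and the picture viewer there is one more tool, called after ">>>" as name(argument=value, ...), one argument or row to a line, values as JSON. step_arm: Moves the arm, as the interface text tells. Shifts and turns lie within -1 to 1; 1 stands for 60 cm of shift or pi rad of turn. Its arguments: {"type":"object","properties":{"rows":{"type":"array"},"jaw":{"type":"number"},"squeeze":{"type":"number"}},"required":["rows"]}

```bash
mkdir -p pics; ls; python3 - <<'E'
from bench import r, eyes
import cv2,numpy as np
for n in("scene","top"):
    im=eyes.grab_frame(n); cv2.imwrite(f"pics/{n}0.png",im[:,:,::-1]); i=eyes.camera_info(n); print(n,np.round(i["mtx"],1).tolist(),np.round(i["extrinsics"],3).tolist())
print(np.round(eyes.camera_info("wrist")["tool_from_camera"],3).tolist())
o=r.get_obs();print(o["clock"],o["tcp_pos"],o["orientation"],r.tips_ahead)
E
```

```text
pics
scene [[536.1, 0.0, 315.9], [0.0, 536.1, 235.0], [0.0, 0.0, 1.0]] [[-0.572, -0.494, 0.655, -0.674], [-0.82, 0.362, -0.444, 1.064], [-0.018, -0.791, -0.612, 1.276], [0.0, 0.0, 0.0, 1.0]]
top [[519.1, 0.0, 326.3], [0.0, 519.1, 245.4], [0.0, 0.0, 1.0]] [[0.092, -0.891, 0.444, -0.09], [-0.996, -0.084, 0.038, 0.123], [0.003, -0.445, -0.895, 1.469], [0.0, 0.0, 0.0, 1.0]]
[[0.001, -0.962, -0.275, 0.07], [1.0, 0.001, -0.001, -0.0], [0.001, -0.275, 0.962, -0.129], [0.0, 0.0, 0.0, 1.0]]
0.1 [ 0.14770968 -0.65813541  0.24443846] [-3.12091888e+00 -3.45861973e-01  4.27816904e-04] 0.014
```

View pics/top0.png

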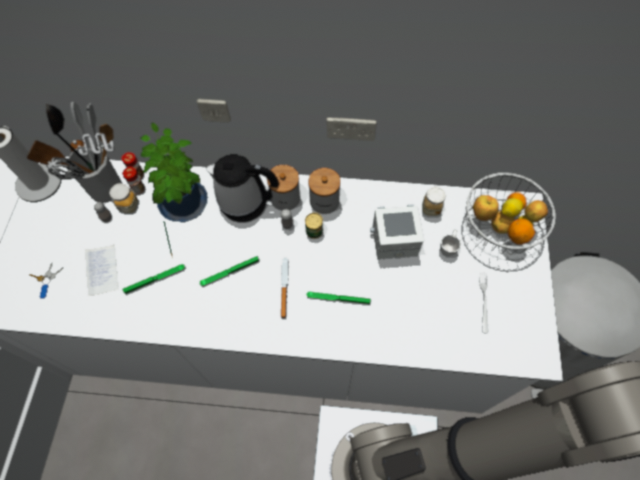

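View pics/scene0.png

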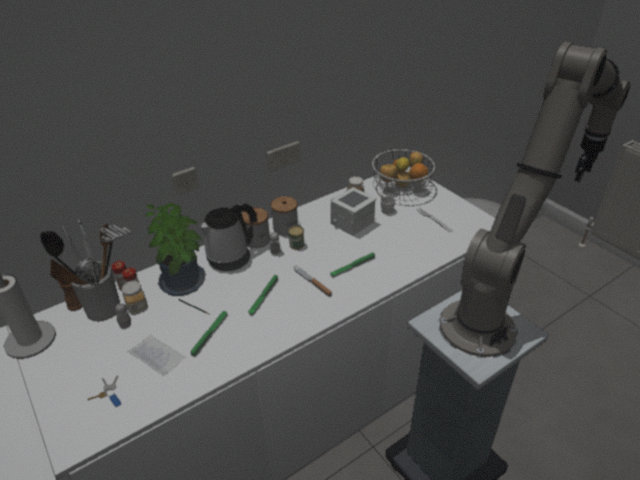

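The knife candidates in the top view are three green knife shapes, at (154,279), (230,271) and (338,298), and one with a steel blade and wooden handle at (284,288). The last one fits the description. The thin item at (168,238) is a pen or stick. The housing is at (398,230), and the fork at (484,303) is on its other side. I'll confirm in an enlarged crop.

```bash
cat > h.py <<'E'
from bench import r, eyes
import numpy as np, cv2
from scipy.spatial.transform import Rotation as R
def cam(n,obs=None):
    i=eyes.camera_info(n)
    if n!="wrist": return np.array(i["mtx"]),np.array(i["extrinsics"])
    o=obs or r.get_obs(); T=np.eye(4); T[:3,:3]=R.from_rotvec(o["orientation"]).as_matrix(); T[:3,3]=o["tcp_pos"]
    return np.array(i["mtx"]),T@np.array(i["tool_from_camera"])
def ray(n,uv,z,c=None):
    K,E=c or cam(n); d=E[:3,:3]@np.linalg.solve(K,[*uv,1.]); return E[:3,3]+d*(z-E[2,3])/d[2]
def proj(n,p,c=None):
    K,E=c or cam(n); q=K@(E[:3,:3].T@(np.asarray(p)-E[:3,3])); return q[:2]/q[2]
def crop(im,x,y,w,h,s,f): cv2.imwrite(f,cv2.resize(im[y:y+h,x:x+w,::-1],None,fx=s,fy=s,interpolation=cv2.INTER_CUBIC))
E
python3 - <<'E'
from h import *
im=cv2.imread("pics/top0.png")[:,:,::-1]
crop(im,265,185,200,140,4,"pics/c1.png")
for uv,z in [((284,317),.01),((284,290),.01),((285,260),.01),((398,253),0)]: print(uv,ray("top",uv,z).round(3))
o=r.get_obs();print(R.from_rotvec(o["orientation"]).as_matrix().round(3))
E
```

```text
(284, 317) [0.387 0.288 0.01 ]
(284, 290) [0.471 0.299 0.01 ]
(285, 260) [0.57  0.308 0.01 ]
(398, 253) [ 0.632 -0.04   0.   ]
[[ 0.976  0.219 -0.   ]
 [ 0.219 -0.976  0.002]
 [-0.    -0.002 -1.   ]]
```

View pics/c1.png

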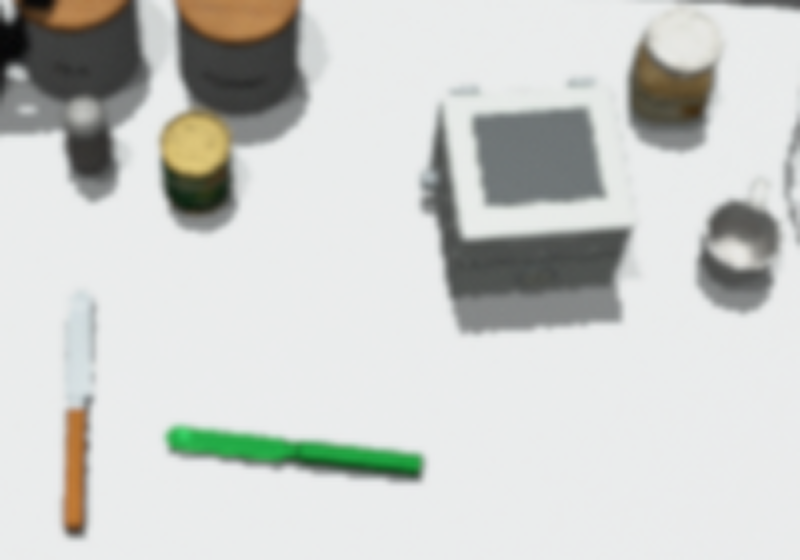

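The crop shows the real knife: wooden handle from (75,530) to (76,408), and a steel blade with its tip at (80,292), in crop pixels at 4x from offset (265,185). The green knife shape lies to its right and isn't the one meant. The cover's front corners are at (462,238) and (628,226), and its back corners at (443,95) and (610,85).

```bash
python3 - <<'E'
from h import *
f=lambda x,y:(265+x/4-.4,185+y/4-.4)
a,b,t=[ray("top",f(*p),z) for p,z in [((75,531),.01),((76,408),.012),((80,291),.01)]]
print(a,b,t,np.linalg.norm(b-a),np.linalg.norm(t-b),np.arctan2(t[1]-a[1],t[0]-a[0]))
c=[ray("top",f(*p),.114) for p in [(462,239),(629,227),(610,83),(443,92)]]
print(np.round(c,3)); [print(np.linalg.norm(c[i]-c[(i+1)%4])) for i in range(4)]
print([np.arctan2(*(c[j]-c[i])[[1,0]]) for i,j in((0,3),(1,2))], np.mean(c,0))
E
```

```text
[0.38565701 0.28960032 0.01      ] [0.48117988 0.30110713 0.012     ] [0.5790008  0.31081073 0.01      ] 0.09623421927472772 0.09832137893650118 0.10926616547422749
[[ 0.599  0.025  0.114]
 [ 0.62  -0.096  0.114]
 [ 0.742 -0.08   0.114]
 [ 0.722  0.045  0.114]]
0.12314661469686386
0.12249023207774937
0.1272615678165723
0.12458361800839318
[np.float64(0.1617508041133578), np.float64(0.1280943449679365)] [ 0.67069685 -0.02637846  0.114     ]
```

>>> step_arm(
  rows=[
    [0.28,0.13,0.06,0,0,0],
    [0.28,0.13,0.06,0,0,0],
    [0.28,0.13,0.06,0,0,0],
    [0.28,0.13,0.06,0,0,0],
    [0.28,0.13,0.06,0,0,0],
  ],
)

```text
clock: 0.52
tcp_pos: [0.322, -0.5773, 0.2819]
orientation: [-3.121, -0.356, -0.005]
contact_force: [0.4, 0.4, -0.2]
grip_width: 0.0856
gripper_force: 0.0
```

>>> step_arm(
  rows=[
    [0.24,0.22,0.03,0,0,0],
    [0.24,0.22,0.03,0,0,0],
    [0.24,0.22,0.03,0,0,0],
    [0.24,0.22,0.03,0,0,0],
    [0.24,0.22,0.03,0,0,0],
  ],
)

```text
clock: 0.93
tcp_pos: [0.4631, -0.4447, 0.2993]
orientation: [-3.12, -0.352, -0.002]
contact_force: [0.3, -0.5, -0.0]
grip_width: 0.0852
gripper_force: 0.0
```

>>> step_arm(
  rows=[
    [0.17,0.28,0,0,0,0],
    [0.17,0.28,0,0,0,0],
    [0.17,0.28,0,0,0,0],
    [0.17,0.28,0,0,0,0],
    [0.17,0.28,0,0,0,0],
  ],
)

```text
clock: 1.35
tcp_pos: [0.5636, -0.276, 0.299]
orientation: [-3.12, -0.352, -0.001]
contact_force: [1.4, 0.6, -0.6]
grip_width: 0.0854
gripper_force: 0.0
```

>>> step_arm(
  rows=[
    [0.1,0.32,0,0,0,0],
    [0.1,0.32,0,0,0,0],
    [0.1,0.32,0,0,0,0],
    [0.1,0.32,0,0,0,0],
    [0.1,0.32,0,0,0,0],
  ],
)

```text
clock: 1.77
tcp_pos: [0.6221, -0.085, 0.299]
orientation: [-3.121, -0.349, 0.001]
contact_force: [1.3, 0.8, 0.3]
grip_width: 0.0852
gripper_force: 0.0
```

```bash
python3 - <<'E'
from h import *
o=r.get_obs(); im=eyes.grab_frame("wrist"); cv2.imwrite("pics/w1.png",im[:,:,::-1]); np.save("w1.npy",np.array([*o["tcp_pos"],*o["orientation"]]))
E
```

```text
(no output)
```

View pics/w1.png

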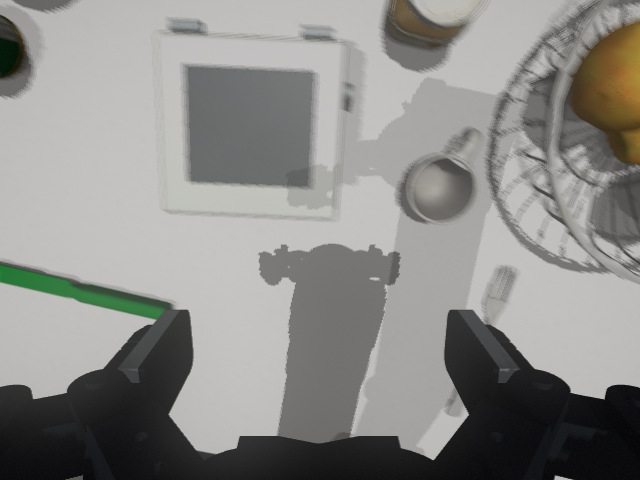

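>>> step_arm(
  rows=[
    [-0.1,0.3,0,0,0,0],
    [-0.1,0.3,0,0,0,0],
    [-0.1,0.3,0,0,0,0],
    [-0.1,0.3,0,0,0,0],
    [-0.1,0.3,0,0,0,0],
  ],
)

```text
clock: 2.23
tcp_pos: [0.5596, 0.0965, 0.2992]
orientation: [-3.12, -0.354, 0.001]
contact_force: [0.2, 1.5, -0.2]
grip_width: 0.0853
gripper_force: 0.0
```

>>> step_arm(
  rows=[
    [-0.14,0.3,-0.08,0,0,-0.036],
    [-0.14,0.3,-0.08,0,0,-0.036],
    [-0.14,0.3,-0.08,0,0,-0.036],
    [-0.14,0.3,-0.08,0,0,-0.036],
    [-0.14,0.3,-0.08,0,0,-0.036],
  ],
)

```text
clock: 2.65
tcp_pos: [0.4763, 0.2729, 0.2506]
orientation: [3.137, 0.17, -0.001]
contact_force: [-0.2, 0.6, -0.2]
grip_width: 0.0853
gripper_force: 0.0
```

The wrist view shows the shut cover with corners at front-left (163,212), front-right (339,220), back-right (347,41) and back-left (154,33). The hinges are at the back and the fork is on the right.

```bash
python3 - <<'E'
from h import *
v=np.load("w1.npy"); c=cam("wrist",dict(tcp_pos=v[:3],orientation=v[3:]))
P=np.array([ray("wrist",p,.114,c) for p in [(163,212),(339,220),(347,41),(154,33)]])
print(P.round(4)); print([round(np.linalg.norm(P[i]-P[(i+1)%4]),4) for i in range(4)])
d=(P[3]+P[2]-P[0]-P[1])[:2]; w=(P[0]+P[3]-P[1]-P[2])[:2]; print(np.arctan2(d[1],d[0]),np.arctan2(-w[0],w[1]),P.mean(0))
# fit rectangle 126x130
from scipy.optimize import least_squares
q=np.array([[-66,65],[-66,-65],[60,-65],[60,65]])/1e3
for n,PP in(("w",P[:,:2]),("t",np.array([[.599,.025],[.62,-.096],[.742,-.08],[.722,.045]]))):
    g=lambda s:(q@R.from_euler("z",s[2]).as_matrix()[:2,:2].T+s[:2]-PP).ravel()
    s=least_squares(g,[.67,-.02,.15]); print(n,s.x.round(4),(s.fun*1e3).round(1))
print(r.get_obs()["tcp_pos"]); o=r.get_obs(); im=eyes.grab_frame("wrist"); cv2.imwrite("pics/w2.png",im[:,:,::-1]); np.save("w2.npy",np.array([*o["tcp_pos"],*o["orientation"]]))
E
```

```text
[[ 0.5984  0.0301  0.114 ]
 [ 0.6218 -0.1001  0.114 ]
 [ 0.7433 -0.0763  0.114 ]
 [ 0.7194  0.0512  0.114 ]]
[np.float64(0.1323), np.float64(0.1239), np.float64(0.1298), np.float64(0.1228)]
0.18315219460144916 0.18129103432091867 [ 0.67072776 -0.02380832  0.114     ]
w [ 0.6737 -0.0233  0.1822] [-1.4 -1.4 -1.2  1.   1.1  0.   1.5  0.3]
t [ 0.6737 -0.026   0.1557] [-0.6  2.9 -1.4 -4.5  1.1 -0.9  0.9  2.5]
[0.47629423 0.27293766 0.25062906]
```

View pics/w2.png

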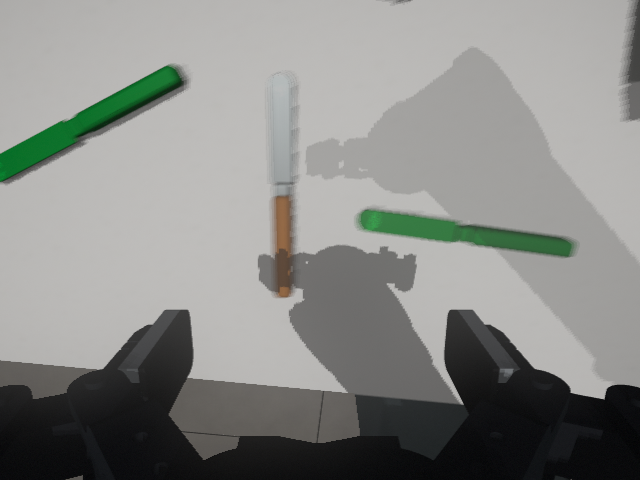

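The wrist view shows the knife with its tip at (281,72), the handle's front end at about (283,190) and its back end at (284,296). The green ones are on either side.

```bash
python3 - <<'E'
from h import *
v=np.load("w2.npy"); c=cam("wrist",dict(tcp_pos=v[:3],orientation=v[3:]))
t=ray("wrist",(281,72),.01,c);b=ray("wrist",(284,296),.012,c);f=ray("wrist",(283,189),.014,c)
print(t,f,b,np.linalg.norm(t-b)); d=(t-b)/np.linalg.norm(t-b); yaw=np.arctan2(d[1],d[0]); print("yaw",yaw,"grip from tip",t-.12*d,"from back",b+.075*d)
R0=R.from_rotvec(v[3:]).as_matrix(); print("toolyaw",np.arctan2(R0[1,0],R0[0,0]), v[:3], R0[:,2])
E
```

```text
[0.57827022 0.31510669 0.01      ] [0.48433615 0.30505303 0.014     ] [0.38445186 0.29565852 0.012     ] 0.19480192087960158
yaw 0.10000752175582563 grip from tip [0.4588761  0.30312642 0.01123202] from back [0.45907318 0.30314619 0.01122999]
toolyaw 0.10818043249203728 [0.47629423 0.27293766 0.25062906] [-4.78975059e-04 -1.33906689e-04 -9.99999876e-01]
```

>>> step_arm(
  rows=[
    [-0.0288,0.0503,-0.1,0,0,-0.0026],
    [-0.0288,0.0503,-0.2,0,0,-0.0026],
    [-0.0288,0.0503,-0.28,0,0,-0.0026],
    [-0.0288,0.0503,-0.32,0,0,-0.0026],
    [-0.0288,0.0503,-0.32,0,0,-0.0026],
  ],
  jaw=0.4,
)

```text
clock: 3.12
tcp_pos: [0.4593, 0.3004, 0.0562]
orientation: [3.136, 0.157, -0.004]
contact_force: [0.4, 0.0, -0.4]
grip_width: 0.0513
gripper_force: 0.0
```

>>> step_arm(
  rows=[
    [0,0,-0.02,0,0,0],
    [0,0,-0.035,0,0,0],
    [0,0,-0.05,0,0,0],
    [0,0,-0.06,0,0,0],
    [0,0,-0.06,0,0,0],
  ],
)

```text
clock: 3.53
tcp_pos: [0.4611, 0.3016, 0.0236]
orientation: [-3.137, -0.155, -0.001]
contact_force: [0.7, -0.7, 0.2]
grip_width: 0.0512
gripper_force: 0.0
```

>>> step_arm(
  rows=[
    [-0.002,0.002,-0.006,0,0,0],
    [-0.002,0.002,-0.01,0,0,0],
    [-0.002,0.002,-0.01,0,0,0],
  ],
)

```text
clock: 3.78
tcp_pos: [0.4595, 0.303, 0.0177]
orientation: [-3.137, -0.156, -0.001]
contact_force: [1.0, 0.3, 0.1]
grip_width: 0.0513
gripper_force: 0.0
```

>>> step_arm(
  rows=[
    [0,0,0,0,0,0],
    [0,0,0,0,0,0],
    [0,0,0,0,0,0],
    [0,0,0,0,0,0],
    [0,0,0,0,0,0],
  ],
  jaw=1,
  squeeze=90,
)

```text
clock: 4.2
tcp_pos: [0.4597, 0.3028, 0.0179]
orientation: [3.138, 0.156, 0.001]
contact_force: [-1.1, -0.8, 4.7]
grip_width: 0.0141
gripper_force: 88.4
```

>>> step_arm(
  rows=[
    [0,0,0,0,0,0],
    [0,0,0,0,0,0],
    [0,0,0,0,0,0],
    [0,0,0,0,0,0],
    [0,0,0,0,0,0],
  ],
)

```text
clock: 4.62
tcp_pos: [0.4597, 0.3028, 0.0179]
orientation: [3.138, 0.156, 0.001]
contact_force: [-0.1, -1.1, 5.1]
grip_width: 0.014
gripper_force: 88.4
```

>>> step_arm(
  rows=[
    [0,0,0.03,0,0,0],
    [0,0,0.07,0,0,0],
    [0,0,0.11,0,0,0],
    [0,0,0.15,0,0,0],
    [0,0,0.15,0,0,0],
  ],
)

```text
clock: 5.03
tcp_pos: [0.4615, 0.3046, 0.1117]
orientation: [-3.134, -0.156, -0.01]
contact_force: [1.8, 1.2, -1.5]
grip_width: 0.0138
gripper_force: 88.0
```

>>> step_arm(
  rows=[
    [0,-0.05,0,0,0,0.005],
    [0,-0.1,0,0,0,0.01],
    [0,-0.16,0,0,0,0.015],
    [0,-0.22,0,0,0,0.02],
    [0,-0.28,0,0,0,0.0255],
  ],
)

```text
clock: 5.45
tcp_pos: [0.4588, 0.1331, 0.1068]
orientation: [3.129, 0.284, -0.001]
contact_force: [1.0, 0.5, -0.9]
grip_width: 0.0136
gripper_force: 88.0
```

>>> step_arm(
  rows=[
    [0,-0.06,0,0,0,0],
    [0,-0.12,0,0,0,0],
    [0,-0.18,0,0,0,0],
    [0,-0.24,0,0,0,0],
    [0,-0.28,0,0,0,0],
  ],
)

```text
clock: 5.87
tcp_pos: [0.4584, -0.0371, 0.1068]
orientation: [3.128, 0.277, -0.002]
contact_force: [0.3, -0.1, -0.6]
grip_width: 0.0137
gripper_force: 88.1
```

>>> step_arm(
  rows=[
    [-0.004,-0.03,0,0,0,0],
    [-0.004,-0.05,0,0,0,0],
    [-0.004,-0.05,0,0,0,0],
    [-0.004,-0.05,0,0,0,0],
  ],
)

```text
clock: 6.2
tcp_pos: [0.4566, -0.0635, 0.107]
orientation: [-3.129, -0.279, 0.001]
contact_force: [0.3, 0.5, -1.6]
grip_width: 0.0138
gripper_force: 88.1
```

```bash
python3 - <<'E'
from h import *
o=r.get_obs(); im=eyes.grab_frame("wrist"); s=eyes.grab_frame("scene")
p=np.array(o["tcp_pos"]); M=R.from_rotvec(o["orientation"]).as_matrix()
print(p, np.arctan2(M[1,0],M[0,0]), M[:,2], o["contact_force"])
for x in(.02,.1,.12): print(x,proj("wrist",p+M@[x,0,.0078],cam("wrist",o)),proj("scene",p+M@[x,0,.0078]))
n=np.array([.6147,-.0342,.099]);print("notch",proj("scene",n))
a=cv2.resize(im[:,:,::-1],(400,300)); b=cv2.resize(s[180:260,310:417,::-1],(400,300),interpolation=cv2.INTER_CUBIC)
cv2.imwrite("pics/m3.png",np.vstack([np.hstack([a,b])]))
np.save("s3.npy",s)
E
```

```text
[ 0.45664577 -0.06350098  0.10695869] 0.17808649956522582 [-4.65954605e-04  1.46532641e-04 -9.99999881e-01] [ 0.26993803  0.54328932 -1.58152253]
0.02 [319.79867793 271.4249273 ] [393.27393956 223.00454138]
0.1 [320.24873398  10.23993912] [376.47706191 214.31065827]
0.12 [320.38749172 -70.28655945] [372.39505136 212.19785354]
notch [364.07335286 208.07541122]
```

View pics/m3.png

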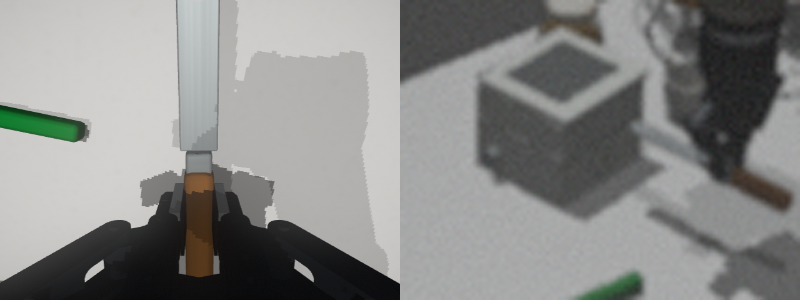

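The wrist half shows the knife held straight, with the blade centred near column 317. In the scene half the tip is at about (633,125), next to the front wall's notch at about (605,103), in line with the predictions.

>>> step_arm(
  rows=[
    [0.015,0.003,0.0025,0,0,0],
    [0.03,0.006,0.0025,0,0,0],
    [0.045,0.0085,0.0025,0,0,0],
    [0.06,0.0115,0.0025,0,0,0],
    [0.07,0.0134,0.0025,0,0,0],
  ],
)

```text
clock: 6.72
tcp_pos: [0.5009, -0.0544, 0.1089]
orientation: [-3.128, -0.283, -0.002]
contact_force: [-0.9, 0.0, -1.2]
grip_width: 0.0139
gripper_force: 88.0
```

>>> step_arm(
  rows=[
    [0.01,0.0019,0,0,0,0],
    [0.02,0.0038,0,0,0,0],
    [0.033,0.0063,0,0,0,0],
    [0.033,0.0063,0,0,0,0],
    [0.033,0.0063,0,0,0,0],
  ],
)

```text
clock: 7.13
tcp_pos: [0.519, -0.0513, 0.1087]
orientation: [-3.129, -0.282, 0.0]
contact_force: [0.2, -0.7, -1.1]
grip_width: 0.0134
gripper_force: 88.0
```

>>> step_arm(
  rows=[
    [0.0006,0.0001,0.0212,0,0,0],
    [0.0025,0.0004,0.0353,0,0,0],
    [0.0054,0.001,0.0493,0,0,0],
    [0.0097,0.0018,0.0628,0,0,0],
    [0.0151,0.0027,0.076,0,0,0],
  ],
)

```text
clock: 7.55
tcp_pos: [0.5272, -0.05, 0.155]
orientation: [3.129, 0.281, -0.002]
contact_force: [-2.0, -0.9, -2.3]
grip_width: 0.0137
gripper_force: 88.0
```

>>> step_arm(
  rows=[
    [0.0064,0.0012,0.0127,0,0,0],
    [0.0139,0.0025,0.0247,0,0,0],
    [0.0225,0.0041,0.036,0,0,0],
    [0.032,0.0058,0.0465,0,0,0],
    [0.0423,0.0077,0.0562,0,0,0],
  ],
)

```text
clock: 7.97
tcp_pos: [0.5541, -0.0451, 0.1889]
orientation: [3.129, 0.282, 0.001]
contact_force: [-1.1, -1.5, -2.0]
grip_width: 0.0136
gripper_force: 88.1
```

```bash
python3 - <<'E'
from h import *
o=r.get_obs(); im=eyes.grab_frame("wrist"); s=eyes.grab_frame("scene")
p=np.array(o["tcp_pos"]); M=R.from_rotvec(o["orientation"]).as_matrix()
print(p, np.arctan2(M[1,0],M[0,0]), o["contact_force"],o["moment"])
a=cv2.resize(im[:,:,::-1],(400,300)); b=cv2.resize(s[180:260,310:417,::-1],(400,300),interpolation=cv2.INTER_CUBIC)
cv2.imwrite("pics/m4.png",np.hstack([a,b]))
for t in range(0,110,10):
    c=np.array([.6737,-.0235,.106])+ (0.06-.126*np.cos(np.radians(t)))*np.array([.9838,.179,0]);c[2]+=.126*np.sin(np.radians(t))
    q=proj("scene",c); print(t,(400+(q[0]-310)*3.74,(q[1]-180)*3.75))
E
```

```text
[ 0.55405461 -0.04513907  0.18890761] 0.17952077719877502 [-1.11749645 -1.5348174  -2.03556774] [-0.14795248  0.45753587 -0.043235  ]
0 (np.float64(607.0137626527323), np.float64(101.94297687639114))
10 (np.float64(606.4084253121546), np.float64(83.38944115680857))
20 (np.float64(602.9232075886575), np.float64(63.73142418874334))
30 (np.float64(596.6370852039366), np.float64(43.6324231569435))
40 (np.float64(587.7406247702863), np.float64(23.78898486178553))
50 (np.float64(576.5306956508467), np.float64(4.898230249286364))
60 (np.float64(563.3980938505305), np.float64(-12.376050022317138))
70 (np.float64(548.8088968021527), np.float64(-27.43576236638507))
80 (np.float64(533.2811447482942), np.float64(-39.776477710161124))
90 (np.float64(517.3589813663995), np.float64(-49.00868647615521))
100 (np.float64(501.58658401794776), np.float64(-54.870910988478485))
```

View pics/m4.png

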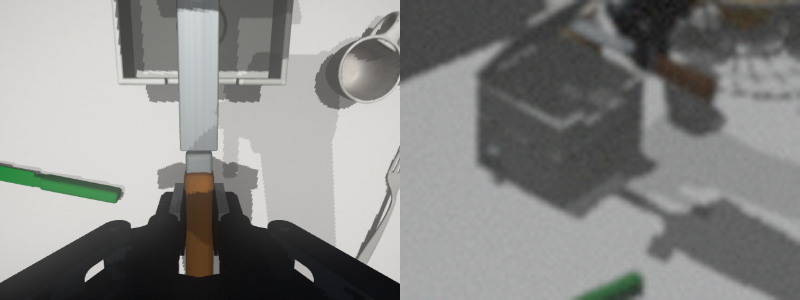

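The wrist half shows the blade under the opened cover and looking into the housing. In the scene crop the cover is raised to about 50° on the knife. I'll carry on along the arc.

>>> step_arm(
  rows=[
    [0.0112,0.002,0.0087,0,0,0],
    [0.023,0.0042,0.0163,0,0,0],
    [0.0354,0.0064,0.0228,0,0,0],
    [0.0484,0.0088,0.0283,0,0,0],
    [0.0617,0.0112,0.0327,0,0,0],
  ],
)

```text
clock: 8.48
tcp_pos: [0.5912, -0.0383, 0.2081]
orientation: [3.129, 0.282, 0.0]
contact_force: [-1.3, 0.4, -2.7]
grip_width: 0.014
gripper_force: 88.1
```

>>> step_arm(
  rows=[
    [0.0138,0.0025,0.003,0,0,0],
    [0.0277,0.005,0.0048,0,0,0],
    [0.0417,0.0076,0.0055,0,0,0],
    [0.0556,0.0101,0.0048,0,0,0],
    [0.0695,0.0126,0.003,0,0,0],
  ],
)

```text
clock: 8.9
tcp_pos: [0.6329, -0.0307, 0.2095]
orientation: [-3.129, -0.282, -0.0]
contact_force: [-1.6, 0.2, -1.3]
grip_width: 0.0142
gripper_force: 88.1
```

>>> step_arm(
  rows=[
    [0.005,0.001,-0.001,0,0,0],
    [0.01,0.002,-0.002,0,0,0],
    [0.01,0.002,-0.002,0,0,0],
  ],
)

```text
clock: 9.15
tcp_pos: [0.6387, -0.0294, 0.2083]
orientation: [-3.129, -0.282, -0.001]
contact_force: [0.7, 0.3, -0.3]
grip_width: 0.0138
gripper_force: 88.2
```

>>> step_arm(
  rows=[
    [-0.05,-0.0091,0,0,0,0],
    [-0.1,-0.0182,0,0,0,0],
    [-0.15,-0.0273,0,0,0,0],
    [-0.2,-0.0364,0,0,0,0],
    [-0.23,-0.0418,0,0,0,0],
  ],
)

```text
clock: 9.57
tcp_pos: [0.4969, -0.0555, 0.2083]
orientation: [3.128, 0.281, -0.002]
contact_force: [0.3, 0.4, -1.4]
grip_width: 0.014
gripper_force: 88.2
```

>>> step_arm(
  rows=[
    [-0.005,0.05,0,0,0,0],
    [-0.012,0.11,0,0,0,-0.006],
    [-0.02,0.18,0,0,0,-0.012],
    [-0.028,0.25,0,0,0,-0.018],
    [-0.034,0.3,0,0,0,-0.0245],
  ],
)

```text
clock: 9.98
tcp_pos: [0.479, 0.1288, 0.2092]
orientation: [-3.136, -0.163, -0.003]
contact_force: [1.3, 0.0, -1.1]
grip_width: 0.0144
gripper_force: 88.3
```

>>> step_arm(
  rows=[
    [-0.008,0.06,-0.02,0,0,0],
    [-0.016,0.12,-0.05,0,0,0],
    [-0.024,0.19,-0.09,0,0,0],
    [-0.032,0.26,-0.13,0,0,0],
    [-0.034,0.296,-0.16,0,0,0],
  ],
)

```text
clock: 10.4
tcp_pos: [0.4592, 0.3054, 0.1128]
orientation: [-3.135, -0.162, -0.004]
contact_force: [1.7, -0.9, -0.2]
grip_width: 0.0141
gripper_force: 88.3
```

>>> step_arm(
  rows=[
    [0,0,-0.03,0,0,0],
    [0,0,-0.06,0,0,0],
    [0,0,-0.09,0,0,0],
    [0,0,-0.11,0,0,0],
    [0,0,-0.12,0,0,0],
  ],
)

```text
clock: 10.82
tcp_pos: [0.4586, 0.3022, 0.0392]
orientation: [3.137, 0.161, -0.002]
contact_force: [-0.1, 0.6, -1.3]
grip_width: 0.0139
gripper_force: 88.3
```

>>> step_arm(
  rows=[
    [0,0,-0.012,0,0,0],
    [0,0,-0.022,0,0,0],
    [0,0,-0.03,0,0,0],
    [0,0,-0.034,0,0,0],
    [0,0,-0.034,0,0,0],
  ],
)

```text
clock: 11.23
tcp_pos: [0.4592, 0.3025, 0.0199]
orientation: [3.137, 0.161, -0.0]
contact_force: [0.3, -0.2, -0.8]
grip_width: 0.014
gripper_force: 88.3
```

>>> step_arm(
  rows=[
    [0,0,-0.002,0,0,0],
    [0,0,-0.003,0,0,0],
    [0,0,-0.003,0,0,0],
  ],
)

```text
clock: 11.48
tcp_pos: [0.4593, 0.3027, 0.0185]
orientation: [-3.137, -0.161, -0.001]
contact_force: [-0.7, -1.2, -1.0]
grip_width: 0.0141
gripper_force: 88.3
```

>>> step_arm(
  rows=[
    [0,0,0,0,0,0],
    [0,0,0,0,0,0],
    [0,0,0,0,0,0],
    [0,0,0,0,0,0],
    [0,0,0,0,0,0],
  ],
  jaw=0.4,
)

```text
clock: 11.9
tcp_pos: [0.4592, 0.3027, 0.0183]
orientation: [-3.137, -0.161, -0.0]
contact_force: [0.4, 0.3, 0.2]
grip_width: 0.0511
gripper_force: 0.0
```

>>> step_arm(
  rows=[
    [0,0,0.03,0,0,0],
    [0,0,0.08,0,0,0],
    [0,0,0.14,0,0,0],
    [0,0,0.2,0,0,0],
    [0,0,0.26,0,0,0],
  ],
)

```text
clock: 12.32
tcp_pos: [0.4587, 0.3024, 0.1758]
orientation: [3.137, 0.162, -0.001]
contact_force: [0.8, 0.5, -0.6]
grip_width: 0.0517
gripper_force: 0.0
```

>>> step_arm(
  rows=[
    [0.02,-0.05,0.05,0,0,0],
    [0.05,-0.11,0.09,0,0,0],
    [0.08,-0.17,0.14,0,0,0],
    [0.11,-0.23,0.19,0,0,0.01],
    [0.14,-0.26,0.2,0,0,0.0235],
  ],
)

```text
clock: 12.73
tcp_pos: [0.5389, 0.1512, 0.2939]
orientation: [-3.129, -0.281, -0.003]
contact_force: [1.4, 0.8, -0.4]
grip_width: 0.051
gripper_force: 0.0
```

>>> step_arm(
  rows=[
    [0.02,-0.06,0,0,0,0],
    [0.05,-0.12,0,0,0,0],
    [0.08,-0.18,0,0,0,0],
    [0.1,-0.24,0,0,0,0],
    [0.12,-0.29,0,0,0,0],
  ],
)

```text
clock: 13.15
tcp_pos: [0.6114, -0.0253, 0.2911]
orientation: [3.129, 0.274, -0.0]
contact_force: [1.0, 0.9, 0.4]
grip_width: 0.0513
gripper_force: 0.0
```

```bash
python3 - <<'E'
from h import *
o=r.get_obs(); im=eyes.grab_frame("wrist"); s=eyes.grab_frame("top")
np.save("w5.npy",np.array([*o["tcp_pos"],*o["orientation"]]))
b=np.zeros((480,160,3),np.uint8); b[:300]=cv2.resize(s[250:325,265:305],(160,300),interpolation=cv2.INTER_CUBIC)
cv2.imwrite("pics/m5.png",np.hstack([im,b])[:,:,::-1])
c=cam("wrist",o); u=np.array([.9838,.179,0]); C=np.array([.6737,-.0235,0])
print("fin",proj("wrist",C-.012*u+[0,0,.098],c)); 
for t in(90,100,103,108):
    a=np.radians(t); print(t,proj("wrist",C+[0,0,.106]+(.06-.126*np.cos(a))*u+[0,0,.126*np.sin(a)],c))
E
```

```text
fin [331.26651596 147.02075491]
90 [342.01130851 -19.50105327]
100 [342.33828446 -82.91748419]
103 [ 342.33020266 -101.29919975]
108 [ 342.20469511 -130.50958056]
```

View pics/m5.png

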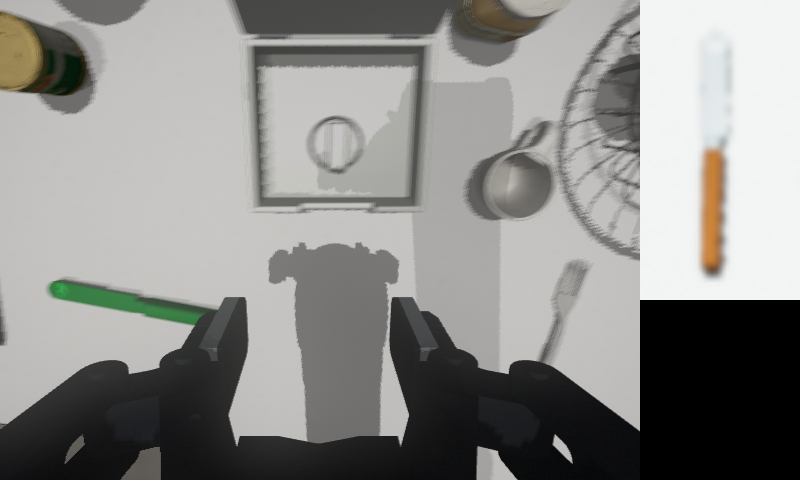

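The knife lies on the worktop on the right strip. The cover stands open, with its underside at rows 0 to 35. The cartridge is at about (335,144), with its fin running up and down the picture.

```bash
python3 - <<'E'
from h import *
v=np.load("w5.npy"); c=cam("wrist",dict(tcp_pos=v[:3],orientation=v[3:]))
print("deck",ray("wrist",(335,144),.066,c),"fin",ray("wrist",(336,144),.098,c),"nominal",.6737-.012*.9838,-.0235-.012*.179)
for p in[(303,207),(375,208)]: print("notch end",ray("wrist",p,.106,c))
im=cv2.imread("pics/m5.png")[:,:,::-1]; crop(im,285,95,100,100,6,"pics/c6.png")
print(v)
E
```

```text
deck [ 0.66295246 -0.02948233  0.066     ] fin [ 0.66464223 -0.02868299  0.098     ] nominal 0.6618944 -0.025648
notch end [ 0.61551079 -0.0125211   0.106     ]
notch end [ 0.62414094 -0.06568885  0.106     ]
[ 6.11383896e-01 -2.53266430e-02  2.91065333e-01  3.12861669e+00
  2.73563633e-01 -2.41338178e-04]
```

View pics/c6.png

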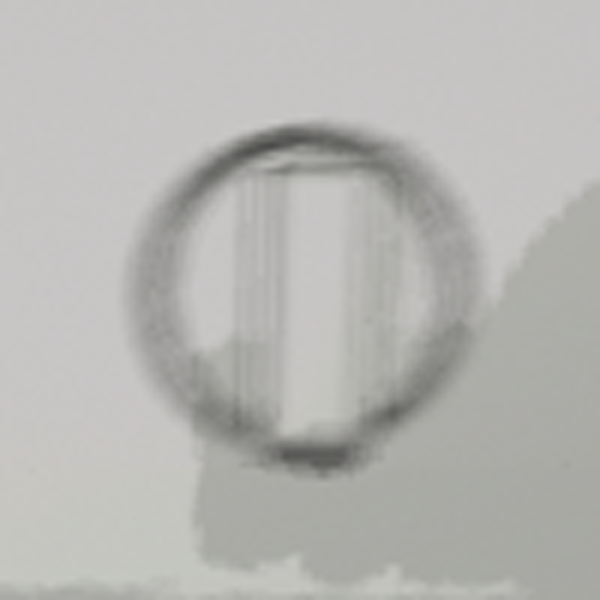

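The crop shows the fin centred near (318,302), which is about (338,145) in the full image, but blurred by motion. The arm is at rest now, so I'll measure the well ring again with code.

```bash
python3 - <<'E'
from h import *
eyes.grab_frame("wrist");o=r.get_obs(); im=eyes.grab_frame("wrist"); c=cam("wrist",o); print(o["tcp_pos"],np.abs(o["qvel"]).max())
g=cv2.cvtColor(im,cv2.COLOR_RGB2GRAY)[90:205,265:405]; g4=cv2.resize(g,None,fx=4,fy=4,interpolation=cv2.INTER_CUBIC)
h=cv2.HoughCircles(cv2.GaussianBlur(g4,(9,9),2),cv2.HOUGH_GRADIENT,1.5,400,param1=80,param2=25,minRadius=80,maxRadius=130)
print(h)
x,y,_=h[0,0]; p=ray("wrist",(265+x/4,90+y/4),.066,c); print(p)
i=int(y); print(g[int(y/4)-8:int(y/4)+8].mean(0)[35:110].astype(int).tolist())
for q in(.098,.066): print(proj("wrist",np.array([p[0],p[1],q]),c))
E
```

```text
[ 0.6113748  -0.0258211   0.29050935] 0.06697902336176913
[[[261.75 215.25 107.15]]]
[ 0.66233172 -0.02651767  0.066     ]
[199, 198, 194, 174, 135, 102, 101, 126, 158, 184, 196, 198, 199, 199, 199, 199, 199, 199, 199, 199, 198, 190, 160, 151, 177, 193, 198, 198, 199, 199, 199, 199, 198, 198, 198, 198, 198, 198, 197, 188, 169, 148, 158, 174, 176, 177, 179, 187, 194, 197, 198, 196, 186, 160, 122, 101, 114, 151, 179, 192, 195, 195, 195, 194, 194, 192, 190, 186, 183, 181, 179, 176, 175, 175, 174]
[331.63238475 146.33058063]
[330.4375 143.8125]
```

>>> step_arm(
  rows=[
    [0.03,-0.0005,0,0,0,0.001],
    [0.06,-0.001,-0.02,0,0,0.0018],
    [0.0848,-0.0015,-0.06,0,0,0.0018],
    [0.0848,-0.0015,-0.11,0,0,0.0018],
    [0.0848,-0.0015,-0.15,0,0,0.0018],
  ],
)

```text
clock: 13.77
tcp_pos: [0.6618, -0.0203, 0.1995]
orientation: [-3.127, -0.29, 0.0]
contact_force: [0.6, -0.1, -0.9]
grip_width: 0.0513
gripper_force: 0.0
```

>>> step_arm(
  rows=[
    [0,0,-0.02,0,0,0],
    [0,0,-0.05,0,0,0],
    [0,0,-0.08,0,0,0],
    [0,0,-0.1,0,0,0],
    [0,0,-0.1,0,0,0],
  ],
)

```text
clock: 14.18
tcp_pos: [0.6602, -0.0217, 0.1389]
orientation: [-3.128, -0.288, 0.006]
contact_force: [0.1, -0.7, -0.2]
grip_width: 0.0513
gripper_force: 0.0
```

>>> step_arm(
  rows=[
    [0.002,-0.008,0,0,0,0],
    [0.002,-0.008,0,0,0,0],
    [0.002,-0.008,0,0,0,0],
    [0.002,-0.008,0,0,0,0],
  ],
)

```text
clock: 14.52
tcp_pos: [0.6638, -0.0277, 0.1424]
orientation: [3.128, 0.285, 0.003]
contact_force: [0.0, 0.6, -0.9]
grip_width: 0.051
gripper_force: 0.0
```

>>> step_arm(
  rows=[
    [0,0,-0.025,0,0,0],
    [0,0,-0.05,0,0,0],
    [0,0,-0.075,0,0,0],
    [0,0,-0.085,0,0,0],
    [0,0,-0.085,0,0,0],
  ],
)

```text
clock: 14.93
tcp_pos: [0.6622, -0.0276, 0.089]
orientation: [-3.128, -0.286, 0.004]
contact_force: [-0.2, 0.5, -0.2]
grip_width: 0.0512
gripper_force: 0.0
```

>>> step_arm(
  rows=[
    [0,0,0,0,0,0],
    [0,0,0,0,0,0],
    [0,0,0,0,0,0],
  ],
)

```text
clock: 15.18
tcp_pos: [0.6639, -0.0275, 0.0913]
orientation: [3.128, 0.286, 0.003]
contact_force: [-0.5, 0.6, -0.4]
grip_width: 0.0509
gripper_force: 0.0
```

>>> step_arm(
  rows=[
    [-0.001,0.001,-0.005,0,0,0],
    [-0.001,0.001,-0.01,0,0,0],
    [-0.001,0.001,-0.01,0,0,0],
  ],
)

```text
clock: 15.43
tcp_pos: [0.6621, -0.027, 0.0836]
orientation: [3.129, 0.286, -0.001]
contact_force: [-0.5, 0.3, 0.1]
grip_width: 0.0512
gripper_force: 0.0
```

>>> step_arm(
  rows=[
    [0,0,0,0,0,0],
    [0,0,0,0,0,0],
    [0,0,0,0,0,0],
    [0,0,0,0,0,0],
    [0,0,0,0,0,0],
  ],
  jaw=1,
  squeeze=60,
)

```text
clock: 15.85
tcp_pos: [0.6626, -0.027, 0.0842]
orientation: [3.129, 0.286, 0.0]
contact_force: [-0.2, 0.4, 0.1]
grip_width: 0.0133
gripper_force: 60.0
```

>>> step_arm(
  rows=[
    [0,0,0,0,0,0],
    [0,0,0,0,0,0],
    [0,0,0,0,0,0],
  ],
)

```text
clock: 16.1
tcp_pos: [0.6626, -0.027, 0.0842]
orientation: [3.129, 0.286, 0.0]
contact_force: [-0.0, -0.3, 1.0]
grip_width: 0.0132
gripper_force: 60.0
```

Gripped. Now straight up, slowly at first: 40 mm at a small pace, then on up.

>>> step_arm(
  rows=[
    [0,0,0.01,0,0,0],
    [0,0,0.022,0,0,0],
    [0,0,0.036,0,0,0],
    [0,0,0.05,0,0,0],
    [0,0,0.064,0,0,0],
  ],
)

```text
clock: 16.52
tcp_pos: [0.6627, -0.027, 0.1238]
orientation: [3.128, 0.286, 0.001]
contact_force: [0.5, 0.0, -0.5]
grip_width: 0.013
gripper_force: 59.9
```

>>> step_arm(
  rows=[
    [0,0,0.015,0,0,0],
    [0,0,0.03,0,0,0],
    [0,0,0.045,0,0,0],
    [0,0,0.06,0,0,0],
    [0,0,0.075,0,0,0],
  ],
)

```text
clock: 16.93
tcp_pos: [0.6625, -0.027, 0.1685]
orientation: [3.129, 0.286, 0.0]
contact_force: [0.1, 0.5, -0.5]
grip_width: 0.0128
gripper_force: 59.9
```

>>> step_arm(
  rows=[
    [0,0,0.02,0,0,0],
    [0,0,0.05,0,0,0],
    [0,0,0.08,0,0,0],
    [0,0,0.12,0,0,0],
    [0,0,0.16,0,0,0],
  ],
)

```text
clock: 17.35
tcp_pos: [0.6621, -0.027, 0.2648]
orientation: [-3.128, -0.286, 0.001]
contact_force: [1.0, -0.7, -1.0]
grip_width: 0.0131
gripper_force: 59.9
```

>>> step_arm(
  rows=[
    [0,0,0.04,0,0,0],
    [0,0,0.09,0,0,0],
    [0,0,0.14,0,0,0],
    [0,0,0.18,0,0,0],
    [0,0,0.2,0,0,0],
  ],
)

```text
clock: 17.77
tcp_pos: [0.6633, -0.0267, 0.3883]
orientation: [3.128, 0.286, 0.009]
contact_force: [0.5, -0.2, -0.2]
grip_width: 0.013
gripper_force: 59.9
```

>>> step_arm(
  rows=[
    [0,0,0,0.0045,-0.0246,0],
    [0,0,0,0.009,-0.0492,0],
    [0,0,0,0.0135,-0.0738,0],
    [0,0,0,0.018,-0.0984,0],
    [0,0,0,0.0224,-0.123,0],
  ],
)

```text
clock: 18.18
tcp_pos: [0.662, -0.027, 0.3834]
orientation: [-3.034, -0.277, -0.608]
contact_force: [0.7, 0.6, -1.3]
grip_width: 0.013
gripper_force: 59.9
```

>>> step_arm(
  rows=[
    [0,0,0,0.0045,-0.0246,0],
    [0,0,0,0.009,-0.0492,0],
    [0,0,0,0.0135,-0.0738,0],
    [0,0,0,0.018,-0.0984,0],
    [0,0,0,0.0224,-0.123,0],
  ],
)

```text
clock: 18.6
tcp_pos: [0.6617, -0.0272, 0.3832]
orientation: [-2.829, -0.258, -1.177]
contact_force: [1.1, 1.5, -0.5]
grip_width: 0.0132
gripper_force: 59.9
```

>>> step_arm(
  rows=[
    [0,0,0,0,0,0],
    [0,0,0,0,0,0],
    [0,0,0,0,0,0],
    [0,0,0,0,0,0],
    [0,0,0,0,0,0],
  ],
)

```text
clock: 19.02
tcp_pos: [0.6634, -0.0265, 0.3844]
orientation: [-2.829, -0.26, -1.173]
contact_force: [-0.4, 0.2, -0.4]
grip_width: 0.0129
gripper_force: 59.9
```

>>> step_arm(
  rows=[
    [0,0,0,0,0,0],
    [0,0,0,0,0,0],
    [0,0,0,0,0,0],
    [0,0,0,0,0,0],
    [0,0,0,0,0,0],
  ],
)

```text
clock: 19.43
tcp_pos: [0.6625, -0.0269, 0.3835]
orientation: [-2.829, -0.259, -1.172]
contact_force: [-0.3, 0.5, -1.2]
grip_width: 0.0133
gripper_force: 59.9
```

```bash
python3 - <<'E'
from h import *
o=r.get_obs(); im=eyes.grab_frame("wrist"); s=eyes.grab_frame("scene")
M=R.from_rotvec(o["orientation"]).as_matrix(); print(o["tcp_pos"],M[:,2],"tilt",np.degrees(np.arccos(-M[2,2])),np.abs(o["qvel"]).max(),o["joints"].round(2) if hasattr(o["joints"],"round") else o["joints"],o["grip_width"])
a=cv2.resize(im[:,:,::-1],(400,300)); b=cv2.resize(s[100:280,280:520,::-1],(400,300),interpolation=cv2.INTER_CUBIC)
cv2.imwrite("pics/m7.png",np.hstack([a,b]))
E
```

```text
[ 0.6625225  -0.02694568  0.38349479] [ 0.69566647  0.1267677  -0.7070913 ] tilt 45.00125426966606 0.002896338313522175 [ 0.48  0.09 -0.5   1.98 -0.29  0.32 -1.15] 0.013334193934811469
```

View pics/m7.png

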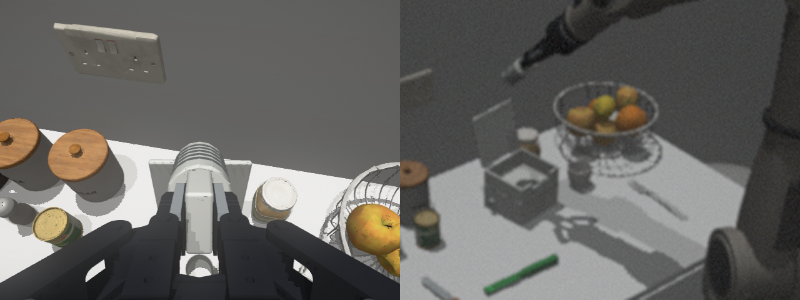

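The cartridge is held by its fin, tilted 45° and clear in the air. The cover stands open and the other items are where they were.

```bash
python3 -c "
from bench import r
print(r.hand_in())"
```

```text
the job is handed in; nothing more can be done
None
```

The job is handed in, with no verdict returned: I levered the cover open past upright with the knife, laid the knife back on the worktop, and drew the cartridge straight up by its fin; it is held still, tipped 45°, its middle about 36 cm above the worktop.

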